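# Load the sample row and index the carriage at the reading notch

### The arm

A 6-joint arm with a two-finger parallel gripper is mounted at the origin on the work surface. World frame = base frame: x ahead of the robot, y to its left, z up, the work surface at z = 0. Lengths are in m, angles in rad, forces in N, time in s.
With the tool pointing down it reaches from about 0.325 to 0.75 m from the base axis. Payload 7.6 kg.
Tool frame: the origin (TCP) lies at the very end of the fingers, on their centre line; the grasp point (between the pads) lies 19 mm behind it (manip.grip_depth is the distance from the TCP to the grasp point, in m); z points along the fingers, y is the direction in which the jaws open and shut (so a half turn about z gives the same grasp; the last joint's range is limited). The gripper opens to 85 mm and grips with 20 to 120 N. Pads are 22 mm wide; open, the fingers measure 114 mm over their backs; the gripper's body (76 mm by 85 mm) begins 54 mm behind the grasp point. The pads swing forward as they close: fully open they stand 13 mm farther back than shut.
Start: joints at [-1.367, 0.052, 1.401, -0, 1.689, -0.07], TCP at [0.142, -0.505, 0.231] pointing down, gripper open.
Joint ranges: [-2.9, 2.9], [-0.91, 2.17], [0.12, 2.37], [-1.06, 4.2], [0.26, 2.73], [-2.93, 2.93]. Speed limits (rad/s): [2.57, 2.57, 3.01, 3.14, 3.14, 3.14].

### API

Orientations are given as a unit quaternion [x, y, z, w].
In Python, from plant import manip gives the robot as it stands. The module is installed in compiled form; this text tells all that it offers.
- The arm moves only by the tool arm_command, never from a script. Its argument "rows" is a list that holds one entry, the list of rows, each a list of 4 numbers: the shift along the tool's x, y, z in m, then the turn about the tool's z in degrees. In form: [[[x, y, z, roll], ...]]. A call has 1 to 5 rows; each row is the pose to reach, as a shift and turn from the pose commanded when the call began, along the tool's axes at that moment; what a row does not reach only later rows make up. A row lasts 1/12 s, in which the tool goes at most 41.7 mm and 7.16 degrees, less where a joint would pass 70% of its speed; a pose out of reach is approached as far as the arm can. A call with a gripper value outside its range is refused whole. "gripper" is the closure, from -1 (fully open) to 1 (shut), set as the call begins (left out, the last holds). The fingers move at their own pace and stop on an object; "grip_force" is the grip in N (left out, the last holds). Time passes only in rows, so rows that repeat a pose let the fingers close. It gives the time, the measured TCP pose, the force and the opening at its end, in the units of the state.
- manip.get_state(): the state, without advancing time (a new reading comes with each control period).
- manip.grab_frame(name): name is "side" or "top" or "wrist"; returns a dict with "frame" (400x640x3 uint8, red, green, blue), "vfov" (degrees; the focal length in pixels is half the picture's height over the tangent of half this angle, whatever the lens; pixels are square), "cx", "cy" (the principal point, pixels), "R" (3x3) and "t" (3): a world point X has camera coordinates R X + t; the wrist camera has in their place "mount" (4x4, takes a point from camera to tool coordinates, whose origin is the TCP and whose axes are the flange's). Camera axes: x right, y down, z forward; pixel columns grow to the right and rows downward; lengths in m; the calibration is good to about 2 mm. A picture is of the moment at which its call begins: read the wrist's pose just before it. There is no depth.
- manip.sign_off(): hands the job in, once; it reports no verdict.
The state is a dict: "time": time; "qpos": joint angles; "joint_vel": joint speeds; "effort": joint torques, N m; "ee_pos": TCP position; "ee_rot": TCP orientation; "wrist_force": force on the tool from outside, world axes, zero at the start; "torque": the same for the moment, N m; "gripper_width": finger opening in m.
Only numpy, scipy, OpenCV 4.12 (cv2) and the standard library are available. Lean on these libraries where they do the work, as an engineer would, in place of code of your own. Each camera call takes 0.05 s, during which the arm holds its last target.

### The job

Stand the two small amber sample jars upright, side by side in a row, in the shallow tray on the reader's sliding carriage. Then take the carriage by its black upright finger tab and slide it towards the reader until you feel its ball detent click into the reading notch, without running the carriage on to its end stop. Finish still holding the tab with the carriage resting in the notch, and leave the other things on the bench where they are.

Things in the scene. Friction and masses are not known exactly. Their poses are not given: they have to be found in the camera images.
- jar1: one of two identical small squat amber glass jars with black screw lids, 40 mm diameter, 60 mm tall (full diameter up to 30 mm, lid 37 mm across), about 80 g; origin at the centre of its underside, z up. It stands on the bench between the robot and the rail
- jar2: the other amber jar, same as jar1; the two may stand in either order in the tray
- rail: fixed white base plate (150 x 400 mm, 12 mm thick) with two steel rods along its y that carry the carriage, and a white reader box about 120 mm high on its +y end (y = 200 to 380, x = -30 to 150 mm in its frame). Origin on the bench under the rail's centre; y points along the rail towards the reader, z up
- tray_mid (a point): centre of the inner floor of the steel-rimmed tray on the carriage, 40 mm above the bench, moving with it; axes as the rail's. Tray inside 48 mm (x) by 100 mm (y), rim 8 mm high, 3 mm thick: the jars stand one after the other along y, about 22 mm each side of this point. A fixed white block 40 mm tall stands on the carriage at y = 65 to 105 mm
- carriage: sliding aluminium carriage, 86 x 230 mm, deck top 40 mm above the bench, carrying the tray, a white block and the finger tab; origin on the bench plane straight below tray_mid; axes as the rail's. About 0.5 kg
- tab_top (a point): centre of the top of the carriage's black upright finger tab, 90 mm above the bench, 100 mm from tray_mid towards -y, at the end away from the reader; axes as the rail's. The tab is 32 mm (x, across the rail) by 12 mm (y, along it), 50 mm tall from the deck, on a foot 24 mm long in y and 4 mm high. Free deck between tab and tray rim: 41 mm
- travel (a joint): position of the carriage along the rail in m: 0 fully away from the reader, 0.14 at the end stop nearest the reader; it starts between 0 and 0.03. Moves with about 2.5 N of friction
- detent (a joint): how far the detent's spring ball stands in the notch in the carriage's side, m: 0.0005 on the plain side, 0.0035 fully seated, 0.002 when 2.5 mm off. It sits in a small dark steel block on the rail's +x side whose place varies: the notch comes between 0.05 and 0.11 of travel. The ball pulls the carriage into the notch with about 5 N; pushing on past takes 5 N more than plain sliding
- beaker: glass beaker, 52 mm across, 70 mm tall, origin at its underside; among the jars, to be left alone
- flask: white plastic bottle, 48 mm diameter, 85 mm tall, paper label, origin at its underside; among the jars, to be left alone
- tipbox: grey box with a clear lid, 85 x 120 x 72 mm, origin at its underside; to be left alone
- dish: white ceramic dish, 90 mm across, 18 mm high, origin at its underside; to be left alone
- stock: large amber bottle, 80 mm diameter, 130 mm tall, white cap, origin at its underside; to be left alone
- timer: flat white timer, 60 x 70 x 20 mm, origin at its underside; to be left alone
Mind the look-alikes: they are no part of the job. Leave any purple look-alike of the jar2 alone.

How it is judged:
On the way:
1. both jars stand upright in the carriage's tray, let go, before the ball is in the notch (angle between each of jar1, jar2's own z axis and vertical below 0.08 rad and x of jar1 in the frame of tray_mid between -0.007 and 0.007 m and y of jar1 in the frame of tray_mid between -0.033 and 0.033 m and z of jar1 in the frame of tray_mid between -0.004 and 0.004 m and x of jar2 in the frame of tray_mid between -0.007 and 0.007 m and y of jar2 in the frame of tray_mid between -0.033 and 0.033 m and z of jar2 in the frame of tray_mid between -0.004 and 0.004 m and contact force between the fingers and jar1 below 0.1 N and contact force between the fingers and jar2 below 0.1 N and value of joint detent below 0.0012 m), for 0.2 s.
At the end, for the whole second after the job is handed in: Both jars upright (0.08 rad) on the tray floor in a row (within 7 mm of its middle line, 33 mm of its centre along the rail), not held; detent ball 1.8 mm or more out into the notch (carriage within 2.5 mm of it), carriage at rest, fingers holding the tab with over 3 N (angle between each of jar1, jar2's own z axis and vertical below 0.08 rad and x of jar1 in the frame of tray_mid between -0.007 and 0.007 m and y of jar1 in the frame of tray_mid between -0.033 and 0.033 m and z of jar1 in the frame of tray_mid between -0.004 and 0.004 m and x of jar2 in the frame of tray_mid between -0.007 and 0.007 m and y of jar2 in the frame of tray_mid between -0.033 and 0.033 m and z of jar2 in the frame of tray_mid between -0.004 and 0.004 m and contact force between the fingers and jar1 below 0.1 N and contact force between the fingers and jar2 below 0.1 N and value of joint detent above 0.0018 m and velocity of joint travel between -0.01 and 0.01 m/s and contact force between the fingers and carriage above 3 N and distance between the grasp point and tab_top below 0.045 m); the arm keeps its last pose, push and grip.
It fails at once if the carriage is run on to its end stop (value of joint travel above 0.137 m).
It fails at once if a bystander is moved by more than 30 mm or tipped (distance of any of beaker, flask, tipbox, dish, stock, timer from where it was at the start of the episode above 0.03 m or angle between any of beaker, flask, tipbox, dish, stock, timer's own z axis and vertical above 0.5 rad).
It also fails if it takes over 58 s, if anything falls off the work surface, if the arm or the gripper's body presses on something with over 40 N, if the wrist force passes 120 N, or if a joint passes its speed limit or range.

## Working session

There is one attempt and no reset: what is moved stays moved. The work goes in short steps, Python scripts to look and compute and a tool call to move; the robot and the scene stay as the last step left them, time stands still between calls to the robot, and variables do not carry over. Pictures are saved under pics/ and viewed, and the job is handed in when it is done.

Besides the shell and the picture viewer there is one more tool, called after "Emit:" as a command line: name --argument value ..., lists and objects as JSON in quotes. arm_command: Moves the arm, as the interface text tells. Its arguments: {"type":"object","properties":{"rows":{"type":"array"},"gripper":{"type":"number"},"grip_force":{"type":"number"}},"required":["rows"]}

```bash
mkdir -p pics; cat > h.py <<'E'
import numpy as np, cv2, json
from plant import manip
from scipy.spatial.transform import Rotation as Ro
def save(f,name,crop=None,scale=1):
    im=f["frame"][:,:,::-1].copy()
    if crop: x0,y0,x1,y1=crop; im=im[y0:y1,x0:x1]
    if scale!=1: im=cv2.resize(im,None,fx=scale,fy=scale,interpolation=cv2.INTER_CUBIC)
    cv2.imwrite("pics/"+name,im)
def cam(f,st=None):
    if "R" in f: return np.array(f["R"]),np.array(f["t"])
    M=np.array(f["mount"]);T=np.eye(4);T[:3,:3]=Ro.from_quat(st["ee_rot"]).as_matrix();T[:3,3]=st["ee_pos"]
    W=np.linalg.inv(T@M);return W[:3,:3],W[:3,3]
def foc(f): return 200/np.tan(np.radians(f["vfov"])/2)
def proj(f,X,st=None):
    R,t=cam(f,st);c=(R@np.atleast_2d(X).T).T+t
    return np.c_[foc(f)*c[:,0]/c[:,2]+f["cx"],foc(f)*c[:,1]/c[:,2]+f["cy"]]
def back(f,uv,z,st=None):
    R,t=cam(f,st);uv=np.atleast_2d(uv);F=foc(f)
    d=np.c_[(uv[:,0]-f["cx"])/F,(uv[:,1]-f["cy"])/F,np.ones(len(uv))]@R
    o=-R.T@t;return o+d*((z-o[2])/d[:,2])[:,None]
E
python3 - <<'E'
from h import *
import pickle
st=manip.get_state();print(st)
for n in["side","top","wrist"]:
    f=manip.grab_frame(n);save(f,n+"0.png");pickle.dump((st,f),open(n+"0.pkl","wb"))
    print(n,{k:v for k,v in f.items() if k!="frame"})
E
```

```text
{'time': 0.0, 'qpos': array([-1.36734179e+00,  5.28427486e-02,  1.40174964e+00, -3.51347189e-06,
        1.68860218e+00, -7.03293685e-02]), 'joint_vel': array([-0.00041806, -0.00036924,  0.00080897, -0.00207971,  0.00133532,
       -0.00098093]), 'effort': array([-6.24213862e-05, -3.81664360e+01, -3.60188377e+01, -4.00345971e-05,
        6.12023301e-03,  5.28802150e-05]), 'ee_pos': array([ 0.1418913 , -0.50514113,  0.23045672]), 'ee_rot': array([ 9.90644630e-01,  1.36464560e-01, -5.50155122e-05, -7.99070916e-04]), 'wrist_force': array([-0.02653149, -0.20162245,  0.11518525]), 'torque': array([-0.02277109, -0.02831064, -0.05233931]), 'gripper_width': 0.08575603616595925}
side {'vfov': 53.1609394229698, 'cx': 318.06260473094625, 'cy': 195.77693355139886, 'R': array([[ 0.95287912, -0.30237087, -0.02435651],
       [-0.16872475, -0.46155834, -0.87091668],
       [ 0.25209788,  0.83398786, -0.49082676]]), 't': array([-0.46045389,  0.17612194,  1.01523454])}
top {'vfov': 52.18253042147468, 'cx': 317.8287132720495, 'cy': 203.3632679461627, 'R': array([[-0.00705235, -0.99996809,  0.0037533 ],
       [-0.98630429,  0.00633737, -0.16481407],
       [ 0.16478502, -0.00486422, -0.98631751]]), 't': array([0.04971437, 0.54444229, 1.34923437])}
wrist {'vfov': 69.44555915369389, 'cx': 313.4396950398347, 'cy': 199.9799004426818, 'mount': array([[-2.88458960e-04, -9.66014585e-01, -2.58487405e-01,
         6.41676045e-02],
       [ 9.99999955e-01, -2.98430211e-04, -6.61583984e-07,
         1.05260514e-03],
       [-7.65013509e-05, -2.58487394e-01,  9.66014628e-01,
        -1.42655572e-01],
       [ 0.00000000e+00,  0.00000000e+00,  0.00000000e+00,
         1.00000000e+00]])}
```

View pics/top0.png

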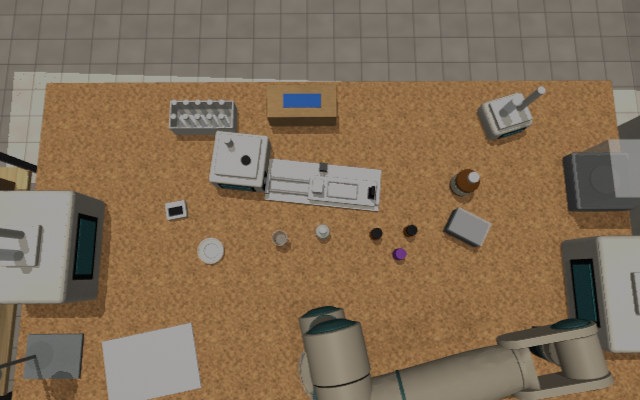

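View pics/side0.png

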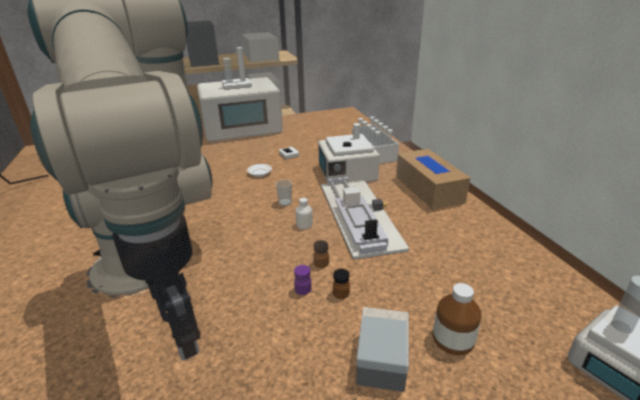

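View pics/wrist0.png

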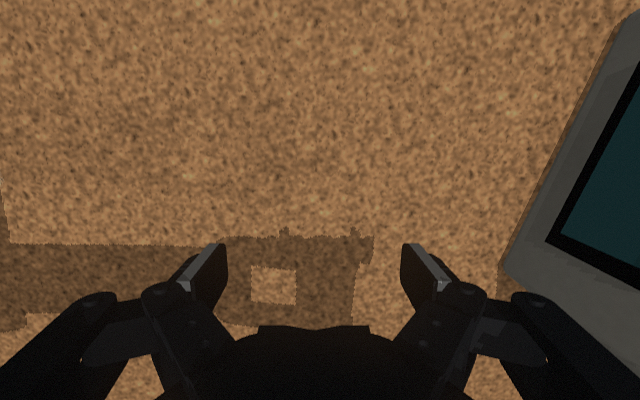

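The top view shows two black-lidded jars at about (376,233) and (411,230), with amber bodies in the side view at (321,253) and (342,284). The purple look-alike is at (400,254), the tab at (372,193) and the tray at (343,190). I'll enlarge to confirm.

```bash
python3 - <<'E'
from h import *
import pickle
st,f=pickle.load(open("top0.pkl","rb"));save(f,"top_c.png",(250,140,450,270),4)
s,g=pickle.load(open("side0.pkl","rb"));save(g,"side_c.png",(260,150,420,300),4)
print(back(f,[[376,233],[411,230],[400,254]],.06))
print(back(g,[[321,247],[342,275]],.06))
print(back(f,[[280,238],[322,231]],.08))
E
```

```text
[[ 0.44071872 -0.14736734  0.06      ]
 [ 0.4499798  -0.26475585  0.06      ]
 [ 0.37054967 -0.22474383  0.06      ]]
[[ 0.44129183 -0.16038599  0.06      ]
 [ 0.45324864 -0.27219848  0.06      ]]
[[0.42455793 0.17109285 0.08      ]
 [0.44665241 0.03314113 0.08      ]]
```

View pics/top_c.png

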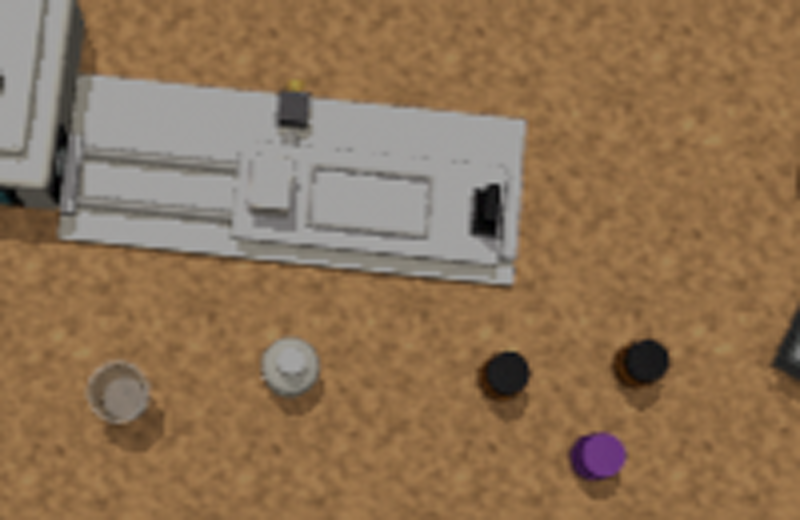

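View pics/side_c.png

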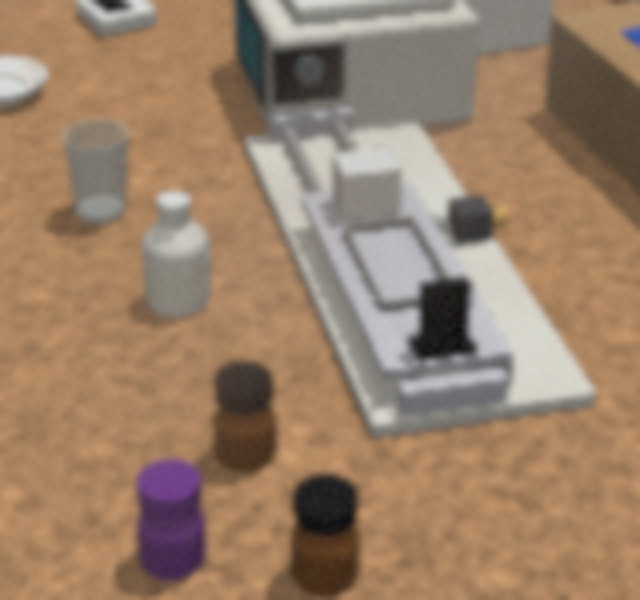

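Both targets confirmed: amber bodies with black lids. The purple one is left out. Next I compute the rail geometry.

```bash
python3 - <<'E'
from h import *
import pickle
st,f=pickle.load(open("top0.pkl","rb"));s,g=pickle.load(open("side0.pkl","rb"))
c=lambda L:np.array(L)/4.+np.array([250,140])-.375
b=back(f,c([[525,122],[512,283],[62,238]]),.012);print("base",b)
print("yaw deg of -x.. y dir",np.degrees(np.arctan2(*(b[2]-b[1])[[1,0]]))-90, np.linalg.norm(b[2]-b[1]))
t=back(f,c([[312,170],[430,178],[427,235],[308,227]]),.048);print("tray",t,t.mean(0),np.linalg.norm(np.diff(t,axis=0),axis=1))
print("tab",back(f,c([[488,188]]),.09))
d=lambda L:np.array(L)/4.+np.array([260,150])-.375
print("lids side",back(g,d([[244,381],[325,494]]),.06),"lids top",back(f,c([[507,372],[646,360]]),.06))
print("traySide",back(g,d([[346,228],[408,218],[446,296],[386,304]]),.048).mean(0),"tabS",back(g,d([[445,284]]),.09))
E
```

```text
base [[ 0.66836487 -0.1785509   0.012     ]
 [ 0.52415578 -0.16251668  0.012     ]
 [ 0.56651869  0.23026066  0.012     ]]
yaw deg of -x.. y dir -6.155827148351818 0.39505526404361635
tray [[ 0.61806626  0.01186669  0.048     ]
 [ 0.6104095  -0.08939873  0.048     ]
 [ 0.56070213 -0.08569697  0.048     ]
 [ 0.56829241  0.01583186  0.048     ]] [ 0.58936757 -0.03684929  0.048     ] [0.10155447 0.04984501 0.10181216]
tab [[ 0.59256872 -0.13310936  0.09      ]]
lids side [[ 0.44307474 -0.15193768  0.06      ]
 [ 0.45310116 -0.26557308  0.06      ]] lids top [[ 0.44196431 -0.14865836  0.06      ]
 [ 0.45123432 -0.2652304   0.06      ]]
traySide [ 0.5903558  -0.03800014  0.048     ] tabS [[ 0.58157639 -0.1360803   0.09      ]]
```

Emit:
arm_command --rows '[[[0.036,-0.02,0,0],[0.072,-0.04,0,0],[0.108,-0.06,0,0],[0.144,-0.08,0,0],[0.18,-0.1,0,0]]]' --gripper -1

```text
time: 0.57
ee_pos: [0.2891, -0.3589, 0.2311]
ee_rot: [0.991, 0.136, -0.0, -0.0]
wrist_force: [0.9, -0.4, -0.1]
gripper_width: 0.0856
```

Emit:
arm_command --rows '[[[0.036,-0.02,0,0],[0.072,-0.04,0,0],[0.108,-0.06,0,0],[0.144,-0.08,0,0],[0.18,-0.1,0,0]]]'

```text
time: 0.98
ee_pos: [0.4355, -0.2137, 0.2312]
ee_rot: [0.991, 0.136, -0.0, 0.0]
wrist_force: [0.5, -1.0, -0.6]
gripper_width: 0.0853
```

Emit:
arm_command --rows '[[[0.016,0,0,-7],[0.016,0,0,-14],[0.016,0,0,-21],[0.016,0,0,-28],[0.016,0,0,-34]]]'

```text
time: 1.4
ee_pos: [0.4499, -0.2109, 0.2309]
ee_rot: [0.906, 0.423, -0.0, -0.0]
wrist_force: [-0.4, -0.5, 0.6]
gripper_width: 0.0853
```

Emit:
arm_command --rows '[[[0,0,0,-7],[0,0,0,-14],[0,0,0,-21],[0,0,0,-28],[0,0,0,-34]]]'

```text
time: 1.82
ee_pos: [0.4498, -0.2112, 0.231]
ee_rot: [0.743, 0.669, -0.0, -0.0]
wrist_force: [0.6, 0.4, -0.0]
gripper_width: 0.0854
```

```bash
python3 - <<'E'
from h import *
import pickle
st=manip.get_state();f=manip.grab_frame("wrist");save(f,"w1.png");pickle.dump((st,f),open("w1.pkl","wb"))
print(st["time"],st["ee_pos"],st["qpos"],np.abs(st["joint_vel"]).max())
print("tool x ang",np.degrees(np.arctan2(*Ro.from_quat(st["ee_rot"]).as_matrix()[[1,0],0])))
print(proj(f,[[.4425,-.15,.06],[.452,-.265,.06],[.37,-.225,.06]],st))
E
```

```text
1.8167 [ 0.44976675 -0.21117581  0.23096839] [-5.13258988e-01 -2.69999487e-02  1.48129940e+00 -7.75811557e-05
  1.68794725e+00 -4.09146985e-01] 1.2230367790682688
tool x ang 84.03430008044373
[[301.19739211 126.47243072]
 [320.83381041 227.77210997]
 [244.9475592  201.6924293 ]]
```

View pics/w1.png

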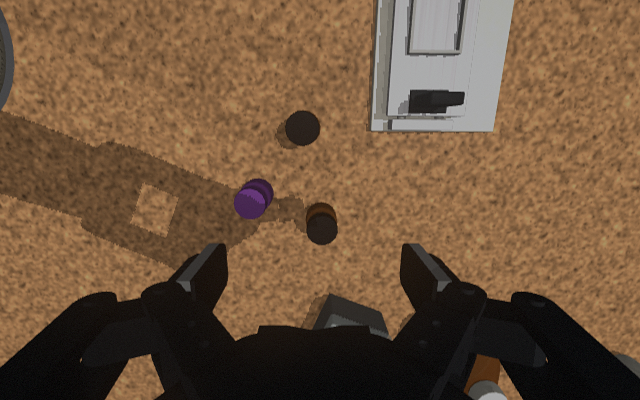

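The wrist view shows jar lids at (302,128) and (321,224), the purple look-alike at (251,203), and the tab and tray at the upper right.

```bash
python3 - <<'E'
from h import *
import pickle
st,f=pickle.load(open("w1.pkl","rb"))
im=f["frame"];save(f,"w1c.png",(220,90,360,260),4);save(f,"w1d.png",(360,0,520,140),5)
g=im.astype(int).max(2)
for n,(x0,y0,x1,y1) in {"A":(280,100,325,150),"B":(302,196,342,248)}.items():
    m=(g[y0:y1,x0:x1]<52).astype(np.uint8)
    n_,l,s,c=cv2.connectedComponentsWithStats(m);k=1+s[1:,4].argmax();print(n,s[k],c[k]+[x0,y0])
st2=manip.get_state();f2=manip.grab_frame("wrist");print(st2["joint_vel"].round(3),st2["ee_pos"])
E
```

```text
A [  5  11  34  35 916] [301.9639738  127.72270742]
B [  5  16  30  33 785] [321.39490446 227.99363057]
[ 0.001  0.    -0.001 -0.    -0.001  0.264] [ 0.44978048 -0.21115504  0.23096142]
```

View pics/w1c.png

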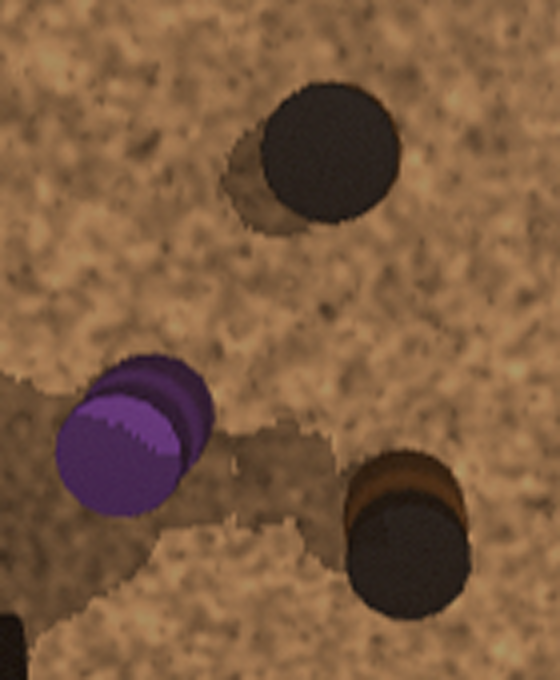

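View pics/w1d.png

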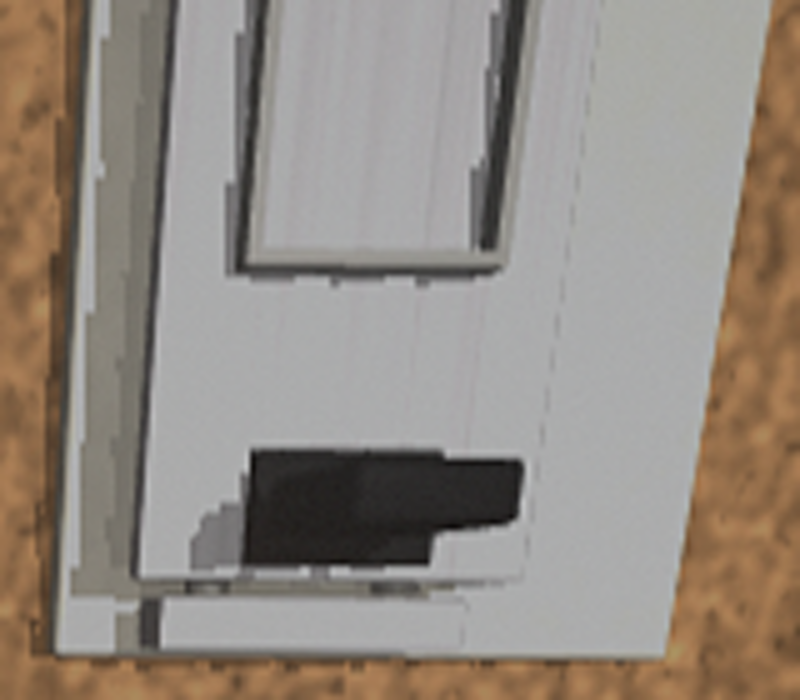

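```bash
cat > m1.py <<'E'
from h import *
import pickle
st,f=pickle.load(open("w1.pkl","rb"))
J=back(f,[[302.4,128],[322.1,228.6]],.06,st);print("jars",J)
d=lambda L:np.array(L)/5.+np.array([360,0])-.4
def ang(p): v=p[1]-p[0];return np.degrees(np.arctan2(v[1],v[0]))
e=back(f,d([[665,657],[772,0]]),.012,st);print("right edge",e,ang(e))
e=back(f,d([[58,655],[85,0]]),.012,st);print("left edge",e,ang(e))
e=back(f,d([[138,578],[178,0]]),.04,st);print("deck left",e,ang(e))
e=back(f,d([[58,655],[665,657]]),.012,st);print("bottom",e,ang(e)+90,np.linalg.norm(e[1]-e[0]))
e=back(f,d([[243,266],[500,263]]),.048,st);print("tray near rim",e,ang(e)+90,np.linalg.norm(e[1]-e[0]))
print("tab top",back(f,d([[440,450],[525,462],[518,525],[430,535]]),.09,st))
E
python3 m1.py
```

```text
jars [[ 0.44358162 -0.15168319  0.06      ]
 [ 0.45335628 -0.2661647   0.06      ]]
right edge [[ 0.67197444 -0.18002675  0.012     ]
 [ 0.68747986 -0.04103606  0.012     ]] 83.63456065996317
left edge [[ 0.52477627 -0.16412414  0.012     ]
 [ 0.53799456 -0.0253785   0.012     ]] 84.55785837505292
deck left [[ 0.53795952 -0.14806573  0.04      ]
 [ 0.55029022 -0.03678635  0.04      ]] 83.67693430191756
bottom [[ 0.52477627 -0.16412414  0.012     ]
 [ 0.67197444 -0.18002675  0.012     ]] 83.83394298419408 0.14805470358631465
tray near rim [[ 0.55981747 -0.08866215  0.048     ]
 [ 0.61234508 -0.09360064  0.048     ]] 84.62901446415682 0.052759249660385255
tab top [[ 0.58194627 -0.13107611  0.09      ]
 [ 0.59761605 -0.13481365  0.09      ]
 [ 0.59665391 -0.14585606  0.09      ]
 [ 0.58031483 -0.1459348   0.09      ]]
```

Rail y lies at 84.0° and the tool is already aligned with it. Tray mid is about (0.591,-0.038). I pick jar A, at (0.4436,-0.1517), first.

Emit:
arm_command --rows '[[[0.0195,-0.004,0.03,0],[0.039,-0.008,0.06,0],[0.0585,-0.0125,0.09,0],[0.0585,-0.0125,0.12,0],[0.0585,-0.0125,0.12,0]]]'

```text
time: 2.33
ee_pos: [0.4406, -0.1496, 0.1052]
ee_rot: [0.746, 0.666, -0.002, -0.005]
wrist_force: [-1.2, -0.0, -1.0]
gripper_width: 0.0853
```

Emit:
arm_command --rows '[[[0,0,0.03,0],[0,0,0.06,0],[0,0,0.085,0],[0,0,0.099,0],[0,0,0.099,0]]]'

```text
time: 2.75
ee_pos: [0.4426, -0.1517, 0.0105]
ee_rot: [0.746, 0.666, -0.001, -0.002]
wrist_force: [-0.2, -0.8, -0.7]
gripper_width: 0.0854
```

Emit:
arm_command --rows '[[[0,0,0,0],[0,0,0,0],[0,0,0,0],[0,0,0,0],[0,0,0,0]]]' --gripper 1 --grip_force 30

```text
time: 3.17
ee_pos: [0.4449, -0.1523, 0.0142]
ee_rot: [0.745, 0.667, 0.0, 0.001]
wrist_force: [-2.4, 0.7, 6.6]
gripper_width: 0.0385
```

Emit:
arm_command --rows '[[[0,0,0,0],[0,0,0,0],[0,0,0,0]]]'

```text
time: 3.42
ee_pos: [0.4449, -0.1523, 0.0142]
ee_rot: [0.745, 0.667, 0.0, 0.001]
wrist_force: [-1.6, 0.5, 5.2]
gripper_width: 0.0385
```

```bash
python3 - <<'E'
from h import *
st=manip.get_state();f=manip.grab_frame("wrist");save(f,"w2.png")
f=manip.grab_frame("side");save(f,"s2.png",(230,130,450,330),3)
print(st["time"],st["ee_pos"],st["gripper_width"],st["wrist_force"])
E
```

```text
3.4167 [ 0.44489179 -0.15227194  0.01421831] 0.038548409131714 [-1.62518738  0.53621813  5.23762249]
```

View pics/s2.png

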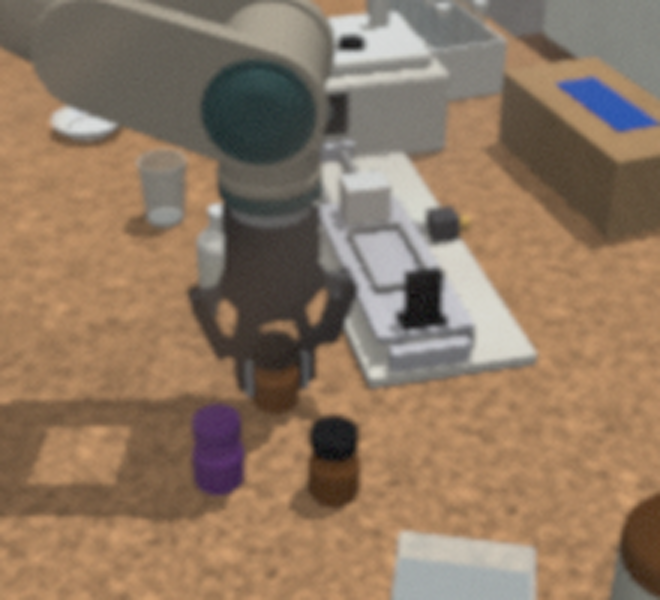

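View pics/w2.png

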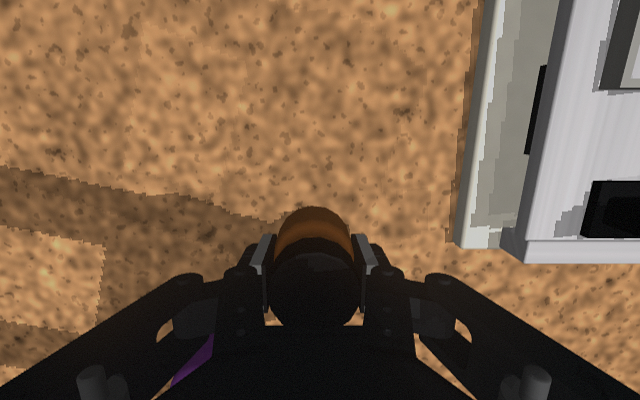

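Emit:
arm_command --rows '[[[0,0,-0.015,0],[0,0,-0.04,0],[0.03,0,-0.07,0],[0.065,0,-0.09,0],[0.1,0,-0.09,0]]]'

```text
time: 3.93
ee_pos: [0.4576, -0.0521, 0.1082]
ee_rot: [0.746, 0.666, 0.003, 0.004]
wrist_force: [1.9, 0.3, -1.2]
gripper_width: 0.0384
```

Emit:
arm_command --rows '[[[0.025,0.02,0,0],[0.045,0.05,0,0],[0.051,0.085,0,0],[0.051,0.115,0,0],[0.051,0.1335,0,0]]]'

```text
time: 4.35
ee_pos: [0.5956, -0.0158, 0.1029]
ee_rot: [0.745, 0.667, 0.001, 0.001]
wrist_force: [0.5, -0.7, -0.2]
gripper_width: 0.0386
```

Emit:
arm_command --rows '[[[0,0,0,0],[0,0,0,0],[0,0,0,0]]]'

```text
time: 4.6
ee_pos: [0.5927, -0.0163, 0.1024]
ee_rot: [0.745, 0.667, -0.0, -0.0]
wrist_force: [0.7, 0.3, -0.8]
gripper_width: 0.0384
```

```bash
python3 - <<'E'
from h import *
import pickle
st=manip.get_state();f=manip.grab_frame("wrist");save(f,"w3.png");pickle.dump((st,f),open("w3.pkl","wb"))
f=manip.grab_frame("side");save(f,"s3.png",(280,130,450,300),4);pickle.dump((st,f),open("s3.pkl","wb"))
print(st["time"],st["ee_pos"],st["ee_rot"],st["gripper_width"],st["wrist_force"])
E
```

```text
4.6 [ 0.59269221 -0.01627964  0.10240482] [ 7.45023002e-01  6.67038738e-01 -1.66576729e-04 -1.44015935e-04] 0.038389903276981524 [ 0.74558362  0.34328242 -0.77521974]
```

View pics/s3.png

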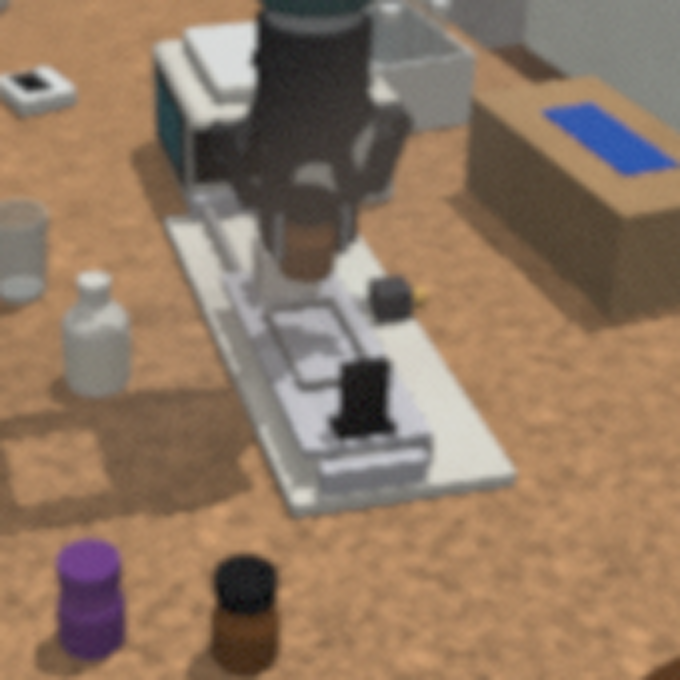

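View pics/w3.png

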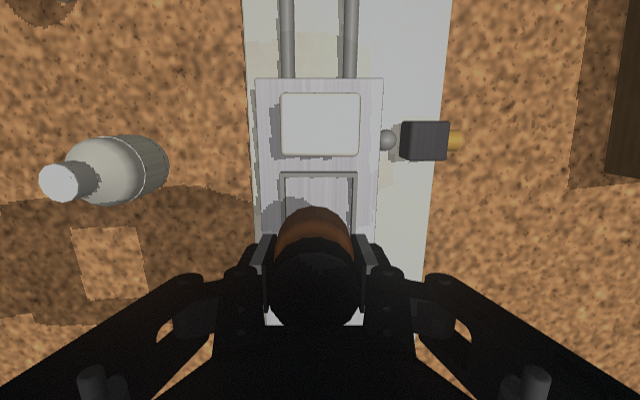

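```bash
python3 - <<'E'
from h import *
import pickle
st,f=pickle.load(open("w3.pkl","rb"));save(f,"w3c.png",(230,70,470,240),3)
T=Ro.from_quat(st["ee_rot"]).as_matrix()
def loc(uv,z): return ((back(f,uv,z,st)-st["ee_pos"])@T)[:,:2]*1000
print("rim",loc([[280.5,172],[357,172]],.048))
print("block",loc([[280,93],[360,93],[360,156],[280,156]],.08))
print("deck",loc([[256,79],[383,79],[377,230]],.04))
E
```

```text
rim [[ 31.12592496 -23.36814198]
 [ 31.10779476  29.34379293]]
block [[ 79.40015234 -18.69260338]
 [ 79.38898265  24.39567233]
 [ 45.63545201  25.79686457]
 [ 45.65028108 -19.71555659]]
deck [[ 91.85281497 -38.63088512]
 [ 91.83220657  45.35451091]
 [-14.52974101  47.42504671]]
```

View pics/w3c.png

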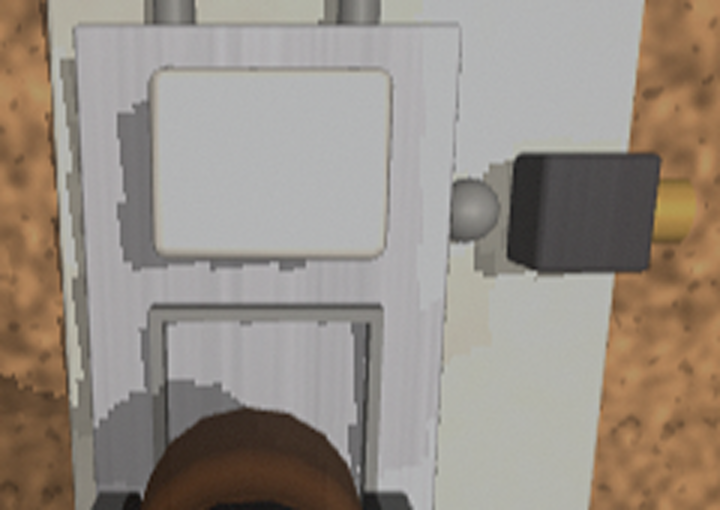

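Tray centre reads 3 mm to tool +y, consistently from rim, block and deck; the along-rail position is right. I shift by 3 mm and lower.

Emit:
arm_command --rows '[[[0,0.003,0,0],[0,0.003,0.012,0],[0,0.003,0.024,0],[0,0.003,0.034,0],[0,0.003,0.042,0]]]'

```text
time: 5.12
ee_pos: [0.5951, -0.0166, 0.0577]
ee_rot: [0.745, 0.667, -0.001, -0.001]
wrist_force: [0.3, 0.1, 0.2]
gripper_width: 0.0382
```

Emit:
arm_command --rows '[[[0,0,0.003,0],[0,0,0.005,0],[0,0,0.006,0],[0,0,0.006,0]]]'

```text
time: 5.45
ee_pos: [0.5965, -0.0167, 0.0545]
ee_rot: [0.745, 0.667, 0.0, 0.0]
wrist_force: [0.3, 0.3, -2.0]
gripper_width: 0.0382
```

```bash
python3 - <<'E'
from h import *
st=manip.get_state();f=manip.grab_frame("wrist");save(f,"w4.png")
print(st["time"],st["ee_pos"],st["gripper_width"],st["wrist_force"])
E
```

```text
5.45 [ 0.59646359 -0.01668093  0.05454647] 0.038163269043823105 [ 0.29052907  0.2717062  -1.9835928 ]
```

View pics/w4.png

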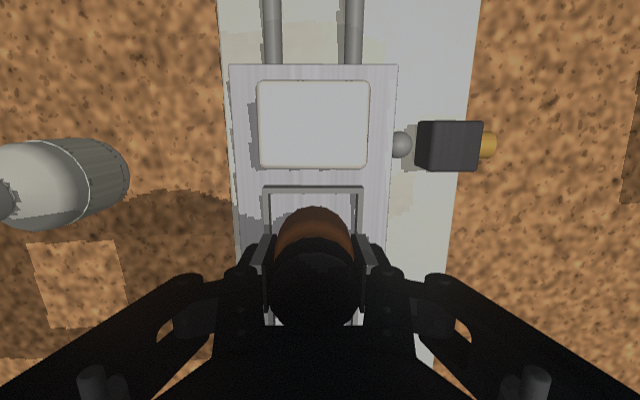

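Emit:
arm_command --rows '[[[0,0,0.001,0],[0,0,0.001,0]]]'

```text
time: 5.67
ee_pos: [0.5967, -0.0167, 0.0542]
ee_rot: [0.745, 0.667, 0.0, 0.001]
wrist_force: [-0.4, 0.7, 3.4]
gripper_width: 0.0388
```

Emit:
arm_command --rows '[[[0,0,0,0],[0,0,0,0],[0,0,0,0],[0,0,0,0],[0,0,0,0]]]' --gripper -0.7

```text
time: 6.08
ee_pos: [0.5962, -0.0167, 0.0532]
ee_rot: [0.745, 0.667, -0.0, 0.0]
wrist_force: [0.4, 0.2, -0.6]
gripper_width: 0.0725
```

Emit:
arm_command --rows '[[[0,0,-0.03,0],[0,0,-0.06,0],[0,0,-0.09,0],[0,0,-0.12,0],[0,0,-0.12,0]]]'

```text
time: 6.5
ee_pos: [0.5988, -0.0168, 0.1811]
ee_rot: [0.745, 0.667, 0.004, 0.004]
wrist_force: [0.4, 0.3, 1.1]
gripper_width: 0.0725
```

```bash
python3 - <<'E'
from h import *
import pickle
st=manip.get_state();f=manip.grab_frame("wrist");save(f,"w5.png");pickle.dump((st,f),open("w5.pkl","wb"))
f=manip.grab_frame("side");save(f,"s5.png",(280,130,450,300),4)
print(st["time"],st["ee_pos"],st["gripper_width"],st["wrist_force"])
E
```

```text
6.5 [ 0.59881461 -0.0168439   0.18112975] 0.07250285846872123 [0.3718184  0.34705602 1.06631334]
```

View pics/w5.png

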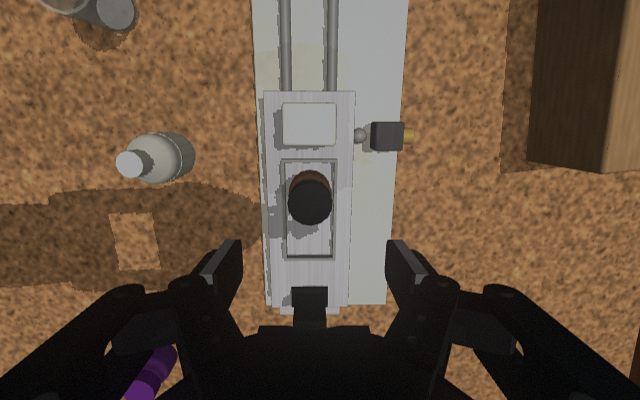

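View pics/s5.png

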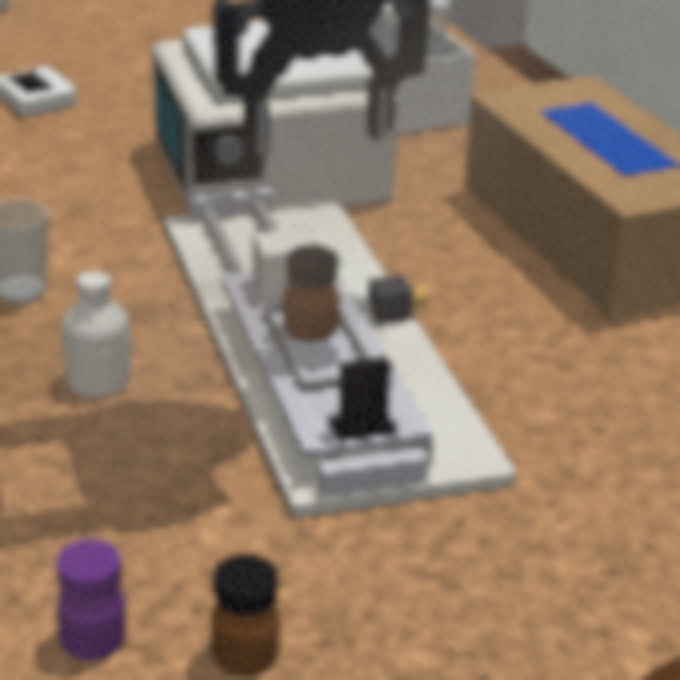

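Jar A stands upright in the far half of the tray. Now jar B.

Emit:
arm_command --rows '[[[-0.03,-0.013,0,0],[-0.065,-0.029,0,0],[-0.1,-0.044,0,0],[-0.135,-0.06,0,0],[-0.17,-0.075,0,0]]]'

```text
time: 7.02
ee_pos: [0.5011, -0.1783, 0.1713]
ee_rot: [0.745, 0.667, -0.001, -0.001]
wrist_force: [0.2, 0.1, 0.6]
gripper_width: 0.0725
```

Emit:
arm_command --rows '[[[-0.035,-0.015,0,0],[-0.07,-0.031,0,0],[-0.093,-0.041,0.03,0],[-0.093,-0.041,0.06,0],[-0.093,-0.041,0.09,0]]]'

```text
time: 7.43
ee_pos: [0.4504, -0.2663, 0.0808]
ee_rot: [0.746, 0.666, -0.0, -0.001]
wrist_force: [0.0, 0.8, 0.5]
gripper_width: 0.0725
```

Emit:
arm_command --rows '[[[0,0,0,0],[0,0,0,0]]]'

```text
time: 7.6
ee_pos: [0.4506, -0.2644, 0.0811]
ee_rot: [0.745, 0.667, -0.001, -0.003]
wrist_force: [0.5, 1.4, 0.8]
gripper_width: 0.0727
```

```bash
python3 - <<'E'
from h import *
st=manip.get_state();f=manip.grab_frame("wrist");save(f,"w6.png")
T=Ro.from_quat(st["ee_rot"]).as_matrix()
print(st["time"],st["ee_pos"],st["gripper_width"],st["wrist_force"],T.T@(np.array([.4534,-.2662,.012])-st["ee_pos"]))
E
```

```text
7.6 [ 0.45056851 -0.26437164  0.08111503] 0.07267579540874247 [0.46058254 1.3975073  0.78050472] [-0.00168602  0.00336451  0.06909476]
```

View pics/w6.png

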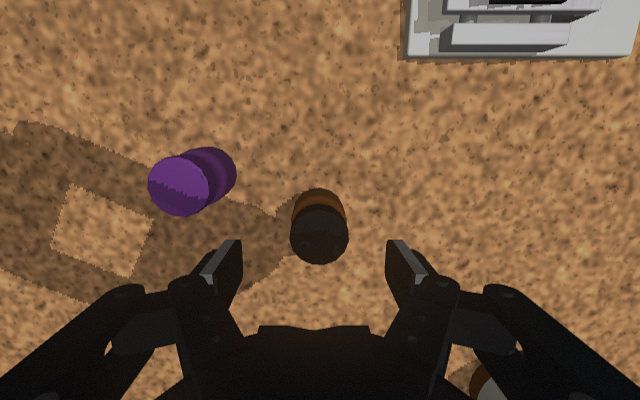

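Emit:
arm_command --rows '[[[-0.001,0.003,0.02,0],[-0.001,0.003,0.04,0],[-0.001,0.003,0.06,0],[-0.001,0.003,0.071,0],[-0.001,0.003,0.071,0]]]'

```text
time: 8.07
ee_pos: [0.4545, -0.266, 0.0114]
ee_rot: [0.745, 0.667, -0.0, -0.001]
wrist_force: [-0.8, 0.6, 0.2]
gripper_width: 0.0726
```

Emit:
arm_command --rows '[[[0,0,0,0],[0,0,0,0],[0,0,0,0],[0,0,0,0],[0,0,0,0]]]' --gripper 1 --grip_force 30

```text
time: 8.48
ee_pos: [0.4559, -0.2673, 0.0145]
ee_rot: [0.745, 0.667, 0.0, 0.002]
wrist_force: [-1.4, 1.7, 6.0]
gripper_width: 0.0387
```

Emit:
arm_command --rows '[[[0,0,0,0],[0,0,0,0]]]'

```text
time: 8.65
ee_pos: [0.4559, -0.2673, 0.0145]
ee_rot: [0.745, 0.667, 0.0, 0.002]
wrist_force: [-2.1, 0.5, 5.9]
gripper_width: 0.0387
```

```bash
python3 - <<'E'
from h import *
st=manip.get_state();f=manip.grab_frame("wrist");save(f,"w7.png")
T=Ro.from_quat(st["ee_rot"]).as_matrix()
print(st["time"],st["ee_pos"],st["gripper_width"],st["wrist_force"])
tm=np.array([.5943,-.0385]);u=np.array([.1045,.9945]);g=tm-.022*u;print(g,T.T@(np.r_[g,.102]-st["ee_pos"]))
E
```

```text
8.65 [ 0.45589585 -0.26731451  0.01450535] 0.03867427375920566 [-2.1446148   0.50642566  5.86747534]
[ 0.592001 -0.060379] [ 0.22050379  0.11278888 -0.08751561]
```

View pics/w7.png

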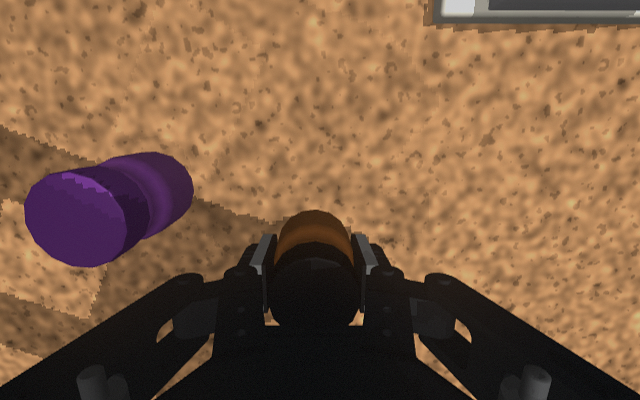

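Emit:
arm_command --rows '[[[0,0,-0.015,0],[0,0,-0.045,0],[0.02,0,-0.08,0],[0.055,0,-0.1,0],[0.09,0,-0.11,0]]]'

```text
time: 9.12
ee_pos: [0.4662, -0.1775, 0.1271]
ee_rot: [0.746, 0.666, 0.001, 0.003]
wrist_force: [-0.3, 0.2, -0.8]
gripper_width: 0.0383
```

Emit:
arm_command --rows '[[[0.035,0.01,0,0],[0.065,0.035,0,0],[0.095,0.065,0,0],[0.12,0.095,0,0],[0.13,0.114,0,0]]]'

```text
time: 9.53
ee_pos: [0.5948, -0.0571, 0.1233]
ee_rot: [0.744, 0.668, 0.001, 0.001]
wrist_force: [-0.0, -0.5, -0.4]
gripper_width: 0.0384
```

Emit:
arm_command --rows '[[[0,0,0,0],[0,0,0.01,0],[0,0,0.02,0],[0,0,0.02,0],[0,0,0.02,0]]]'

```text
time: 9.95
ee_pos: [0.5909, -0.0612, 0.1011]
ee_rot: [0.745, 0.667, -0.001, -0.001]
wrist_force: [0.4, -0.3, 0.2]
gripper_width: 0.0384
```

```bash
python3 - <<'E'
from h import *
import pickle
st=manip.get_state();f=manip.grab_frame("wrist");save(f,"w8.png");pickle.dump((st,f),open("w8.pkl","wb"))
T=Ro.from_quat(st["ee_rot"]).as_matrix()
print(st["time"],st["ee_pos"],st["gripper_width"],st["wrist_force"],T.T@(np.array([.5919,-.0605,.0545])-st["ee_pos"]))
def loc(uv,z): return ((back(f,uv,z,st)-st["ee_pos"])@T)[:,:2]*1000
print(proj(f,[[.5965+.003,-.0167+.0199,.1]],st))
E
```

```text
9.95 [ 0.59093364 -0.06115194  0.10107721] 0.038436580263161185 [ 0.38559699 -0.31658641  0.21454876] [0.00075896 0.0010096  0.04657467]
[[317.73396664 120.64102245]]
```

View pics/w8.png

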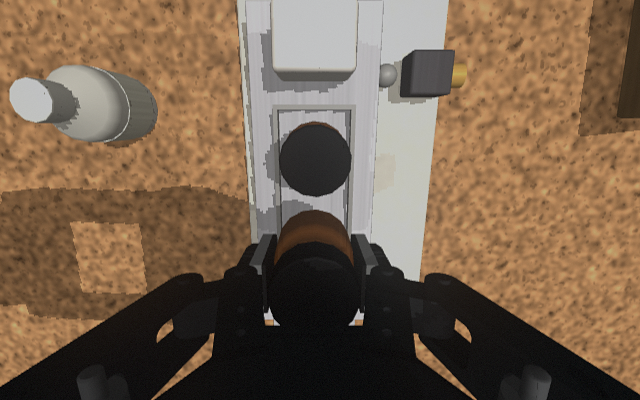

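```bash
python3 - <<'E'
from h import *
import pickle
st,f=pickle.load(open("w8.pkl","rb"))
T=Ro.from_quat(st["ee_rot"]).as_matrix()
def loc(uv,z): return ((back(f,uv,z,st)-st["ee_pos"])@T)[:,:2]*1000
print("rim",loc([[272,106],[355,106]],.048))
print("deck",loc([[245,150],[378,150]],.04), "block",loc([[272,68],[357,68]],.08))
print("jar1",loc([[315,159]],.1))
print("far",loc([[272,106]],.048)[0,0]-53)
E
```

```text
rim [[ 74.35920151 -27.4269257 ]
 [ 74.33846326  26.17237504]]
deck [[ 45.51562313 -48.4836327 ]
 [ 45.50438081  44.41153623]] block [[ 91.60146696 -22.36531772]
 [ 91.57474173  22.10595853]]
jar1 [[46.53389858  0.06791384]]
far 21.359201509655463
```

Emit:
arm_command --rows '[[[0,0,0.012,0],[0,0,0.024,0],[0,0,0.034,0],[0,0,0.042,0],[0,0,0.045,0]]]'

```text
time: 10.42
ee_pos: [0.5912, -0.0603, 0.0547]
ee_rot: [0.745, 0.667, -0.001, -0.001]
wrist_force: [-0.3, -0.5, -1.3]
gripper_width: 0.0381
```

Emit:
arm_command --rows '[[[0,0,0.002,0],[0,0,0.0035,0],[0,0,0.0035,0],[0,0,0.0035,0]]]'

```text
time: 10.75
ee_pos: [0.5927, -0.0605, 0.0546]
ee_rot: [0.745, 0.667, 0.0, 0.0]
wrist_force: [-2.4, 0.6, 2.4]
gripper_width: 0.0384
```

```bash
python3 - <<'E'
from h import *
st=manip.get_state();f=manip.grab_frame("wrist");save(f,"w9.png")
print(st["time"],st["ee_pos"],st["gripper_width"],st["wrist_force"])
E
```

```text
10.75 [ 0.59273056 -0.06052265  0.05456037] 0.03837499269582976 [-2.36656032  0.58526988  2.37774817]
```

View pics/w9.png

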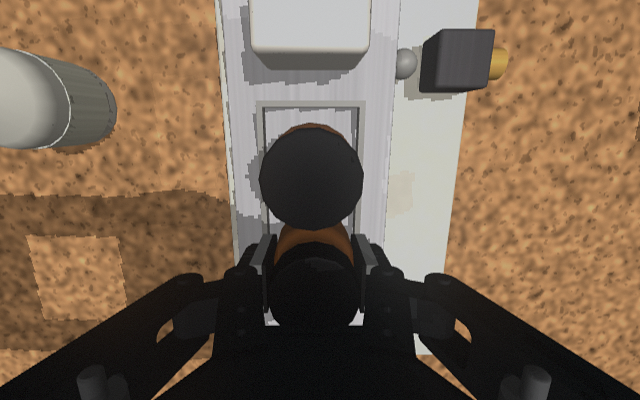

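Seated: contact force about +2.4 N, and both jars are centred on the tray. Release, raise and check.

Emit:
arm_command --rows '[[[0,0,0,0],[0,0,0,0],[0,0,0,0],[0,0,0,0],[0,0,0,0]]]' --gripper -0.7

```text
time: 11.22
ee_pos: [0.5923, -0.0605, 0.0537]
ee_rot: [0.745, 0.667, -0.0, 0.0]
wrist_force: [0.7, -0.2, 0.2]
gripper_width: 0.0725
```

Emit:
arm_command --rows '[[[0,0,-0.03,0],[0,0,-0.06,0],[0,0,-0.09,0],[-0.03,0,-0.1,0],[-0.06,0,-0.1,0]]]'

```text
time: 11.63
ee_pos: [0.5876, -0.1201, 0.1585]
ee_rot: [0.744, 0.668, 0.002, 0.003]
wrist_force: [0.2, -0.1, -0.4]
gripper_width: 0.0727
```

Emit:
arm_command --rows '[[[0,0,0,0],[0,0,0,0],[0,0,0,0],[0,0,0,0]]]'

```text
time: 11.97
ee_pos: [0.5857, -0.1193, 0.1533]
ee_rot: [0.745, 0.667, -0.0, -0.0]
wrist_force: [0.4, -0.7, 0.0]
gripper_width: 0.0725
```

```bash
python3 - <<'E'
from h import *
import pickle
st=manip.get_state();f=manip.grab_frame("wrist");save(f,"w10.png");pickle.dump((st,f),open("w10.pkl","wb"))
f=manip.grab_frame("side");save(f,"s10.png",(280,130,450,300),4)
print(st["time"],st["ee_pos"],st["ee_rot"],st["gripper_width"],st["wrist_force"])
E
```

```text
11.9667 [ 0.58566474 -0.11927433  0.15325285] [ 7.44693798e-01  6.67406120e-01 -1.69852495e-04 -4.35051509e-04] 0.07248171553932749 [ 0.3751384  -0.71921642  0.03243251]
```

View pics/w10.png

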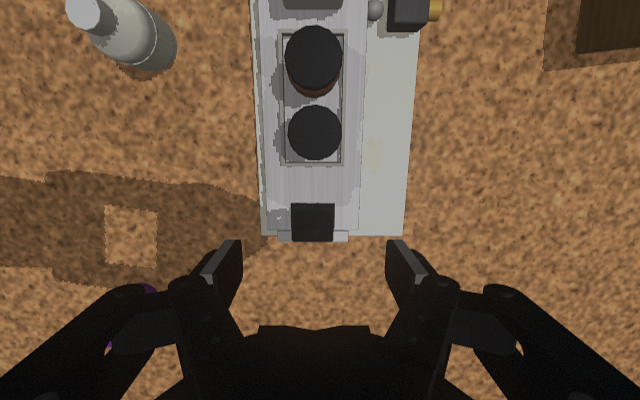

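View pics/s10.png

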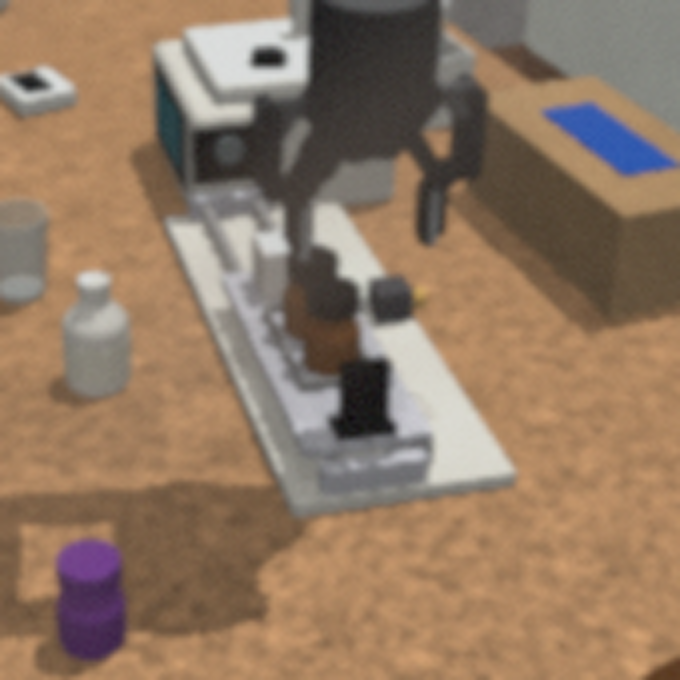

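```bash
python3 - <<'E'
from h import *
import pickle
st,f=pickle.load(open("w10.pkl","rb"));save(f,"w10c.png",(240,10,400,260),3)
T=Ro.from_quat(st["ee_rot"]).as_matrix()
def loc(uv,z): return ((back(f,uv,z,st)-st["ee_pos"])@T)[:,:2]*1000
print("near rim",loc([[284,164],[342,164]],.048))
print("jar2,1",loc([[314.5,132],[313.5,56]],.1))
print("tab",loc([[291,204],[334,204],[334,241],[292,241]],.09))
E
```

```text
near rim [[ 29.58518457 -25.97262029]
 [ 29.57152436  23.9444737 ]]
jar2,1 [[ 5.79931770e+01  3.41846771e-02]
 [ 1.03878828e+02 -6.16144064e-01]]
tab [[  5.702402   -17.31306978]
 [  5.69419183  14.57061468]
 [-23.83153693  15.10628063]
 [-23.8237492  -17.14763118]]
```

View pics/w10c.png

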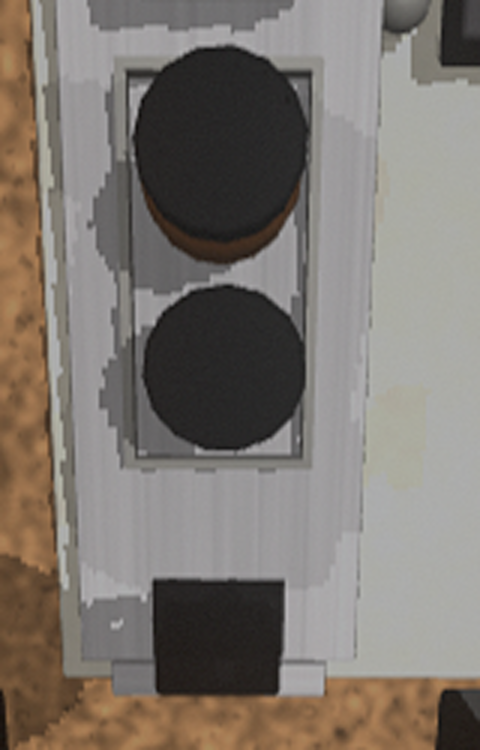

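Both jars stand inside the tray, within about 1.5 mm of its centre line. Tab centre is at tool (-17.4,-1) mm. Now I grip the tab.

Emit:
arm_command --rows '[[[-0.0175,-0.001,0,0],[-0.0175,-0.001,0.02,0],[-0.0175,-0.001,0.045,0],[-0.0175,-0.001,0.075,0],[-0.0175,-0.001,0.095,0]]]'

```text
time: 12.48
ee_pos: [0.5819, -0.1365, 0.056]
ee_rot: [0.745, 0.667, -0.001, -0.001]
wrist_force: [-0.4, 0.1, -0.4]
gripper_width: 0.0726
```

Emit:
arm_command --rows '[[[0,0,0,0],[0,0,0,0],[0,0,0,0]]]'

```text
time: 12.73
ee_pos: [0.5838, -0.1373, 0.0606]
ee_rot: [0.745, 0.667, 0.001, 0.001]
wrist_force: [0.3, -0.8, 0.4]
gripper_width: 0.0724
```

Emit:
arm_command --rows '[[[0,0,0,0],[0,0,0,0],[0,0,0,0],[0,0,0,0],[0,0,0,0]]]' --gripper 1 --grip_force 40

```text
time: 13.15
ee_pos: [0.5826, -0.1375, 0.0602]
ee_rot: [0.745, 0.667, -0.0, -0.0]
wrist_force: [-5.1, 0.7, 6.2]
gripper_width: 0.031
```

Emit:
arm_command --rows '[[[0,0,0,0],[0,0,0,0],[0,0,0,0]]]'

```text
time: 13.4
ee_pos: [0.5826, -0.1375, 0.0602]
ee_rot: [0.745, 0.667, -0.0, -0.0]
wrist_force: [-7.0, 0.7, 7.5]
gripper_width: 0.0315
```

```bash
python3 - <<'E'
from h import *
import pickle
st=manip.get_state();f=manip.grab_frame("wrist");save(f,"w11.png");pickle.dump((st,f),open("w11.pkl","wb"))
f=manip.grab_frame("side");save(f,"s11.png",(280,130,450,300),4)
print(st["time"],st["ee_pos"],st["ee_rot"],st["gripper_width"],st["wrist_force"])
E
```

```text
13.4 [ 0.58258528 -0.13751588  0.06023853] [ 7.45021044e-01  6.67040924e-01 -2.21932555e-04 -2.71688832e-05] 0.03147440767080219 [-6.96153748  0.66428344  7.46880055]
```

View pics/w11.png

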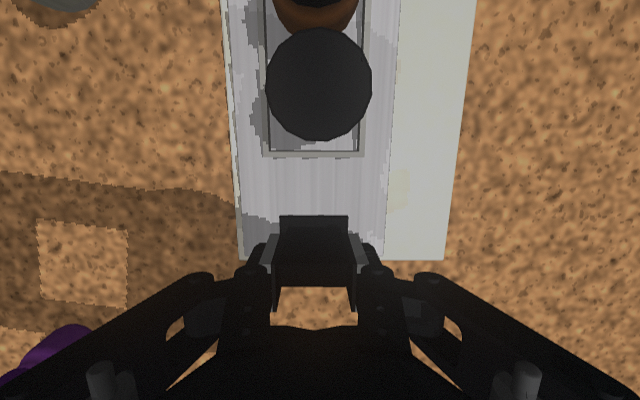

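View pics/s11.png

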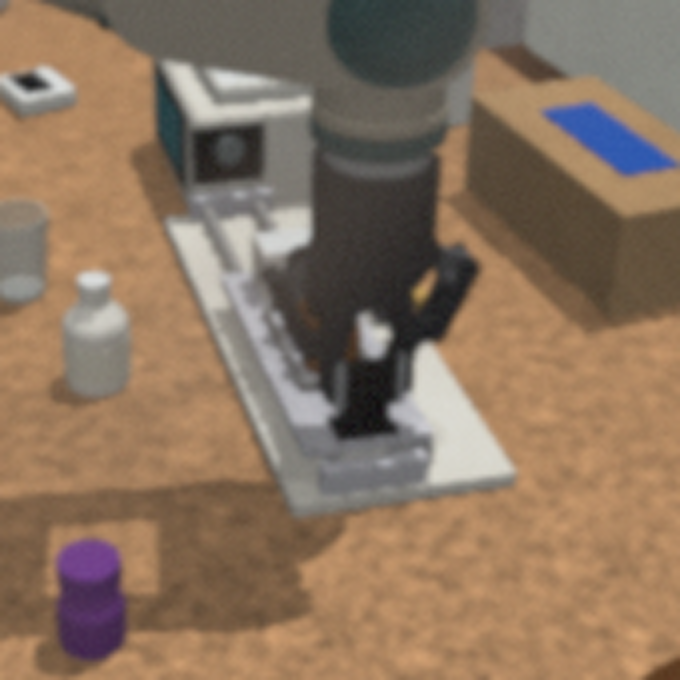

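Tab held, with the opening at 31.5 mm. The notch is at least 20 mm ahead. I slide 15 mm first, then go in small steps and read the force along y.

Emit:
arm_command --rows '[[[0.002,0,0,0],[0.005,0,0,0],[0.008,0,0,0],[0.011,0,0,0],[0.014,0,0,0]]]'

```text
time: 13.92
ee_pos: [0.584, -0.1249, 0.0603]
ee_rot: [0.745, 0.667, -0.001, 0.001]
wrist_force: [-6.9, -4.5, 6.1]
gripper_width: 0.0312
```

Emit:
arm_command --rows '[[[0.001,0,0,0],[0.002,0,0,0]]]'

```text
time: 14.08
ee_pos: [0.5842, -0.1226, 0.0602]
ee_rot: [0.745, 0.667, -0.001, 0.001]
wrist_force: [-6.0, -4.2, 6.6]
gripper_width: 0.0313
```

Emit:
arm_command --rows '[[[0.001,0,0,0],[0.002,0,0,0]]]'

```text
time: 14.25
ee_pos: [0.5844, -0.1208, 0.0602]
ee_rot: [0.745, 0.667, -0.001, 0.001]
wrist_force: [-5.8, -3.9, 6.4]
gripper_width: 0.0314
```

Emit:
arm_command --rows '[[[0.001,0,0,0],[0.002,0,0,0]]]'

```text
time: 14.42
ee_pos: [0.5847, -0.1188, 0.0603]
ee_rot: [0.745, 0.667, -0.001, 0.001]
wrist_force: [-6.6, -3.8, 5.8]
gripper_width: 0.0313
```

Emit:
arm_command --rows '[[[0.001,0,0,0],[0.002,0,0,0]]]'

```text
time: 14.58
ee_pos: [0.5849, -0.1168, 0.0602]
ee_rot: [0.745, 0.667, -0.001, 0.001]
wrist_force: [-7.0, -3.7, 6.6]
gripper_width: 0.0311
```

```bash
python3 - <<'E'
from h import *
import pickle
st=manip.get_state();f=manip.grab_frame("wrist");save(f,"w12.png");pickle.dump((st,f),open("w12.pkl","wb"))
f=manip.grab_frame("top");save(f,"t12.png",(250,140,450,270),4)
print(st["time"],st["ee_pos"],st["gripper_width"],st["wrist_force"])
E
```

```text
14.5833 [ 0.58486701 -0.11679148  0.06024049] 0.031062056762613834 [-7.00629699 -3.73848841  6.62475978]
```

View pics/w12.png

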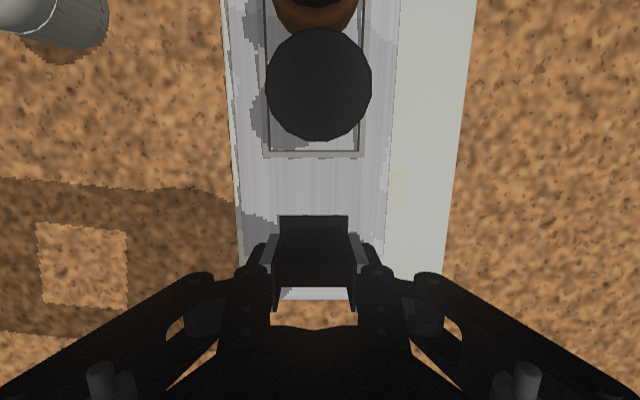

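View pics/t12.png

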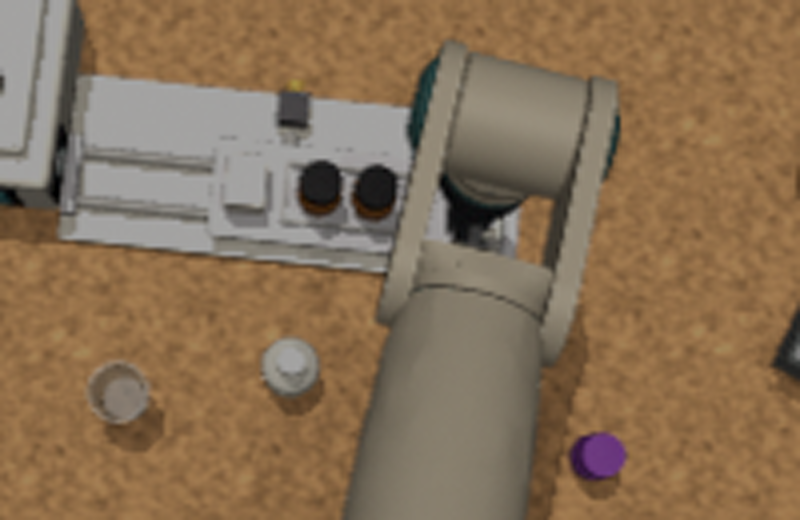

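The carriage moves with the hand and the jars stay steady. Plain sliding reads Fy of about -3.8 N. I continue.

Emit:
arm_command --rows '[[[0.001,0,0,0],[0.002,0,0,0]]]'

```text
time: 14.85
ee_pos: [0.5851, -0.1148, 0.0603]
ee_rot: [0.745, 0.667, -0.001, 0.001]
wrist_force: [-7.1, -3.1, 6.2]
gripper_width: 0.0308
```

Emit:
arm_command --rows '[[[0.001,0,0,0],[0.002,0,0,0]]]'

```text
time: 15.02
ee_pos: [0.5853, -0.1128, 0.0603]
ee_rot: [0.745, 0.667, -0.001, 0.001]
wrist_force: [-6.0, -4.2, 6.7]
gripper_width: 0.0309
```

Emit:
arm_command --rows '[[[0.001,0,0,0],[0.002,0,0,0]]]'

```text
time: 15.18
ee_pos: [0.5855, -0.1108, 0.0602]
ee_rot: [0.745, 0.667, -0.001, 0.001]
wrist_force: [-6.8, -4.4, 6.9]
gripper_width: 0.0311
```

Emit:
arm_command --rows '[[[0.001,0,0,0],[0.002,0,0,0]]]'

```text
time: 15.35
ee_pos: [0.5858, -0.1088, 0.0602]
ee_rot: [0.745, 0.667, -0.001, 0.001]
wrist_force: [-6.2, -4.1, 6.6]
gripper_width: 0.0312
```

Emit:
arm_command --rows '[[[0.001,0,0,0],[0.002,0,0,0]]]'

```text
time: 15.52
ee_pos: [0.586, -0.1068, 0.0602]
ee_rot: [0.745, 0.667, -0.001, 0.001]
wrist_force: [-6.5, -4.3, 6.7]
gripper_width: 0.0313
```

Emit:
arm_command --rows '[[[0.001,0,0,0],[0.002,0,0,0]]]'

```text
time: 15.68
ee_pos: [0.5862, -0.1049, 0.0603]
ee_rot: [0.745, 0.667, -0.001, 0.001]
wrist_force: [-6.2, -3.8, 6.3]
gripper_width: 0.0315
```

Emit:
arm_command --rows '[[[0.001,0,0,0],[0.002,0,0,0]]]'

```text
time: 15.85
ee_pos: [0.5864, -0.1029, 0.0603]
ee_rot: [0.745, 0.667, -0.001, 0.001]
wrist_force: [-6.9, -3.9, 6.5]
gripper_width: 0.0311
```

Emit:
arm_command --rows '[[[0.001,0,0,0],[0.002,0,0,0]]]'

```text
time: 16.02
ee_pos: [0.5866, -0.1009, 0.0602]
ee_rot: [0.745, 0.667, -0.001, 0.001]
wrist_force: [-7.1, -5.0, 5.9]
gripper_width: 0.0312
```

Emit:
arm_command --rows '[[[0.001,0,0,0],[0.002,0,0,0]]]'

```text
time: 16.18
ee_pos: [0.5869, -0.0989, 0.0603]
ee_rot: [0.745, 0.667, -0.001, 0.001]
wrist_force: [-7.0, -4.1, 7.6]
gripper_width: 0.0313
```

Emit:
arm_command --rows '[[[0.001,0,0,0],[0.002,0,0,0]]]'

```text
time: 16.35
ee_pos: [0.5871, -0.0969, 0.0602]
ee_rot: [0.745, 0.667, -0.001, 0.001]
wrist_force: [-5.9, -3.7, 6.4]
gripper_width: 0.0316
```

Emit:
arm_command --rows '[[[0.001,0,0,0],[0.002,0,0,0]]]'

```text
time: 16.52
ee_pos: [0.5873, -0.0949, 0.0602]
ee_rot: [0.745, 0.667, -0.001, 0.001]
wrist_force: [-6.9, -4.9, 7.1]
gripper_width: 0.0314
```

Emit:
arm_command --rows '[[[0.001,0,0,0],[0.002,0,0,0]]]'

```text
time: 16.68
ee_pos: [0.5875, -0.0929, 0.0602]
ee_rot: [0.745, 0.667, -0.001, 0.001]
wrist_force: [-5.5, -3.8, 6.1]
gripper_width: 0.0312
```

Emit:
arm_command --rows '[[[0.001,0,0,0],[0.002,0,0,0]]]'

```text
time: 16.85
ee_pos: [0.5878, -0.0909, 0.0602]
ee_rot: [0.745, 0.667, -0.001, 0.001]
wrist_force: [-6.5, -3.3, 5.9]
gripper_width: 0.0316
```

Emit:
arm_command --rows '[[[0.001,0,0,0],[0.002,0,0,0]]]'

```text
time: 17.02
ee_pos: [0.588, -0.0889, 0.0602]
ee_rot: [0.745, 0.667, -0.001, 0.001]
wrist_force: [-5.7, -4.4, 7.1]
gripper_width: 0.0313
```

Emit:
arm_command --rows '[[[0.001,0,0,0],[0.002,0,0,0]]]'

```text
time: 17.18
ee_pos: [0.5882, -0.0869, 0.0602]
ee_rot: [0.745, 0.667, -0.001, 0.001]
wrist_force: [-6.4, -4.0, 7.2]
gripper_width: 0.0313
```

Emit:
arm_command --rows '[[[0.001,0,0,0],[0.002,0,0,0]]]'

```text
time: 17.35
ee_pos: [0.5884, -0.0849, 0.0602]
ee_rot: [0.745, 0.667, -0.001, 0.001]
wrist_force: [-6.1, -3.9, 7.1]
gripper_width: 0.0315
```

Emit:
arm_command --rows '[[[0.001,0,0,0],[0.002,0,0,0]]]'

```text
time: 17.52
ee_pos: [0.5887, -0.0829, 0.0602]
ee_rot: [0.745, 0.667, -0.001, 0.001]
wrist_force: [-6.5, -3.3, 6.7]
gripper_width: 0.0313
```

Emit:
arm_command --rows '[[[0.001,0,0,0],[0.002,0,0,0]]]'

```text
time: 17.68
ee_pos: [0.5889, -0.081, 0.0602]
ee_rot: [0.745, 0.667, -0.001, 0.001]
wrist_force: [-6.2, -4.4, 7.6]
gripper_width: 0.0312
```

Emit:
arm_command --rows '[[[0.001,0,0,0],[0.002,0,0,0]]]'

```text
time: 17.85
ee_pos: [0.5891, -0.079, 0.0603]
ee_rot: [0.745, 0.667, -0.001, 0.001]
wrist_force: [-6.7, -3.8, 5.7]
gripper_width: 0.0318
```

Emit:
arm_command --rows '[[[0.001,0,0,0],[0.002,0,0,0]]]'

```text
time: 18.02
ee_pos: [0.5893, -0.077, 0.0602]
ee_rot: [0.745, 0.667, -0.001, 0.001]
wrist_force: [-6.5, -3.5, 6.5]
gripper_width: 0.0311
```

Emit:
arm_command --rows '[[[0.001,0,0,0],[0.002,0,0,0]]]'

```text
time: 18.18
ee_pos: [0.5896, -0.075, 0.0603]
ee_rot: [0.745, 0.667, -0.001, 0.001]
wrist_force: [-6.1, -3.3, 7.3]
gripper_width: 0.0313
```

Emit:
arm_command --rows '[[[0.001,0,0,0],[0.002,0,0,0]]]'

```text
time: 18.35
ee_pos: [0.5898, -0.073, 0.0602]
ee_rot: [0.745, 0.667, -0.001, 0.001]
wrist_force: [-6.7, -3.1, 7.7]
gripper_width: 0.0314
```

Emit:
arm_command --rows '[[[0.001,0,0,0],[0.002,0,0,0]]]'

```text
time: 18.52
ee_pos: [0.59, -0.0707, 0.0602]
ee_rot: [0.745, 0.667, -0.001, 0.0]
wrist_force: [-5.9, -2.6, 6.8]
gripper_width: 0.0313
```

Emit:
arm_command --rows '[[[0.001,0,0,0],[0.002,0,0,0]]]'

```text
time: 18.68
ee_pos: [0.5903, -0.0684, 0.0602]
ee_rot: [0.745, 0.667, -0.0, 0.0]
wrist_force: [-5.2, -1.1, 6.7]
gripper_width: 0.0312
```

Emit:
arm_command --rows '[[[0.001,0,0,0],[0.002,0,0,0]]]'

```text
time: 18.85
ee_pos: [0.5906, -0.0659, 0.0602]
ee_rot: [0.745, 0.667, -0.0, -0.0]
wrist_force: [-5.1, 1.6, 6.9]
gripper_width: 0.0312
```

```bash
python3 - <<'E'
from h import *
st=manip.get_state();f=manip.grab_frame("side");save(f,"s13.png",(280,130,450,300),4)
f=manip.grab_frame("top");save(f,"t13.png",(250,140,450,270),4)
print(st["time"],st["ee_pos"],st["wrist_force"])
E
```

```text
18.85 [ 0.59058168 -0.06590202  0.06023895] [-5.07744582  1.58429642  6.94604222]
```

View pics/t13.png

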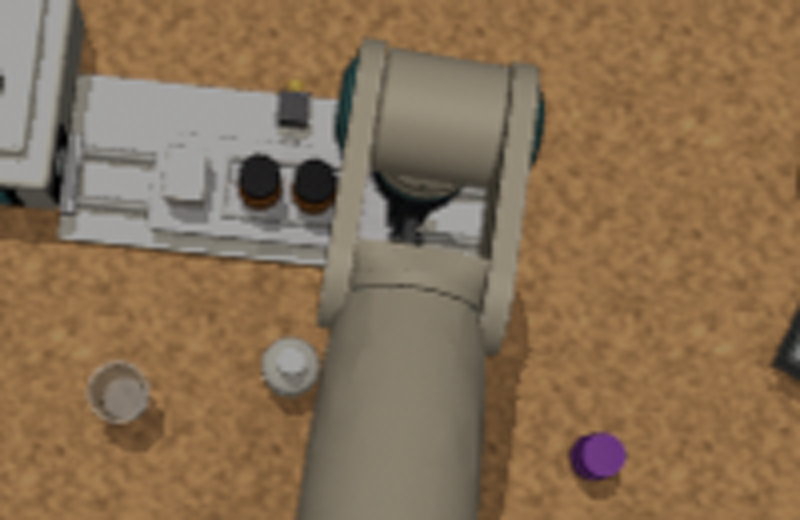

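View pics/s13.png

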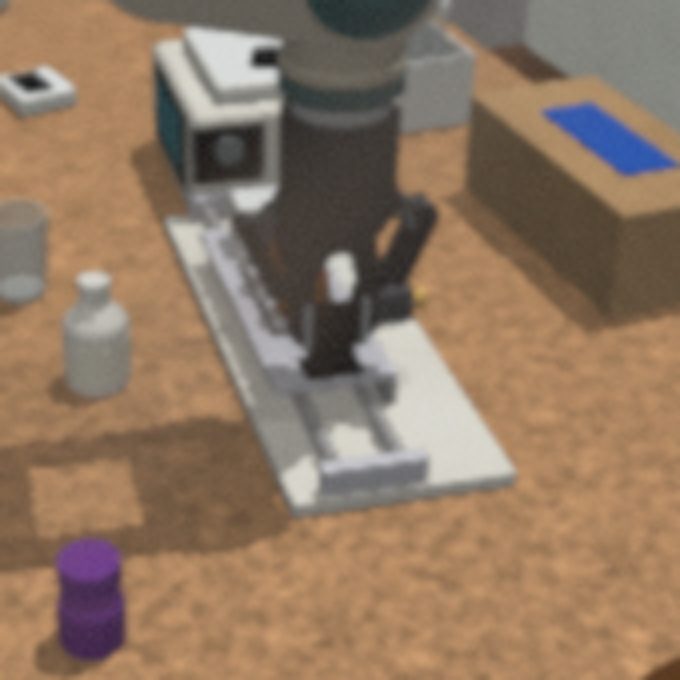

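The force has swung from -3.9 to +1.6 N, so the ball is dropping into the notch and pulling the carriage forward. I make finer steps to find the centre.

Emit:
arm_command --rows '[[[0.0005,0,0,0],[0.001,0,0,0]]]'

```text
time: 19.12
ee_pos: [0.5907, -0.0647, 0.0602]
ee_rot: [0.745, 0.667, -0.0, -0.0]
wrist_force: [-4.9, 1.2, 7.1]
gripper_width: 0.0312
```

Emit:
arm_command --rows '[[[0.0005,0,0,0],[0.001,0,0,0]]]'

```text
time: 19.28
ee_pos: [0.5907, -0.0642, 0.0602]
ee_rot: [0.745, 0.667, -0.0, 0.0]
wrist_force: [-5.8, -2.0, 7.9]
gripper_width: 0.0315
```

Emit:
arm_command --rows '[[[0.0005,0,0,0],[0.0005,0,0,0],[0.0005,0,0,0]]]'

```text
time: 19.53
ee_pos: [0.5908, -0.0641, 0.0602]
ee_rot: [0.745, 0.667, -0.001, 0.0]
wrist_force: [-6.1, -2.8, 6.5]
gripper_width: 0.0313
```

Emit:
arm_command --rows '[[[0.0005,0,0,0],[0.0005,0,0,0],[0.0005,0,0,0]]]'

```text
time: 19.78
ee_pos: [0.5908, -0.064, 0.0603]
ee_rot: [0.745, 0.667, -0.001, 0.001]
wrist_force: [-6.3, -3.5, 7.3]
gripper_width: 0.0316
```

The carriage now sits stiffly: 1 mm of command moved it 0.2 mm, and the force is between the forward-pull and push-past levels, so it is at the centre. I ease the push slightly, settle and check.

Emit:
arm_command --rows '[[[-0.0005,0,0,0],[-0.0005,0,0,0],[-0.0005,0,0,0],[-0.0005,0,0,0],[-0.0005,0,0,0]]]'

```text
time: 20.2
ee_pos: [0.5908, -0.064, 0.0602]
ee_rot: [0.745, 0.667, -0.0, 0.0]
wrist_force: [-5.8, -1.1, 8.2]
gripper_width: 0.0311
```

Emit:
arm_command --rows '[[[0,0,0,0],[0,0,0,0],[0,0,0,0],[0,0,0,0],[0,0,0,0]]]'

```text
time: 20.62
ee_pos: [0.5908, -0.064, 0.0602]
ee_rot: [0.745, 0.667, -0.0, 0.0]
wrist_force: [-6.5, -1.6, 7.0]
gripper_width: 0.0313
```

```bash
python3 - <<'E'
from h import *
import pickle
st=manip.get_state();print(st["time"],st["ee_pos"],st["wrist_force"],st["gripper_width"],np.abs(st["joint_vel"]).max())
f=manip.grab_frame("wrist");save(f,"w14.png")
f=manip.grab_frame("top");save(f,"t14.png",(230,130,390,250),5)
E
```

```text
20.6167 [ 0.59078679 -0.06398468  0.06024805] [-6.53737353 -1.60421026  7.00786552] 0.03131507560256654 0.002159428547054432
```

View pics/t14.png

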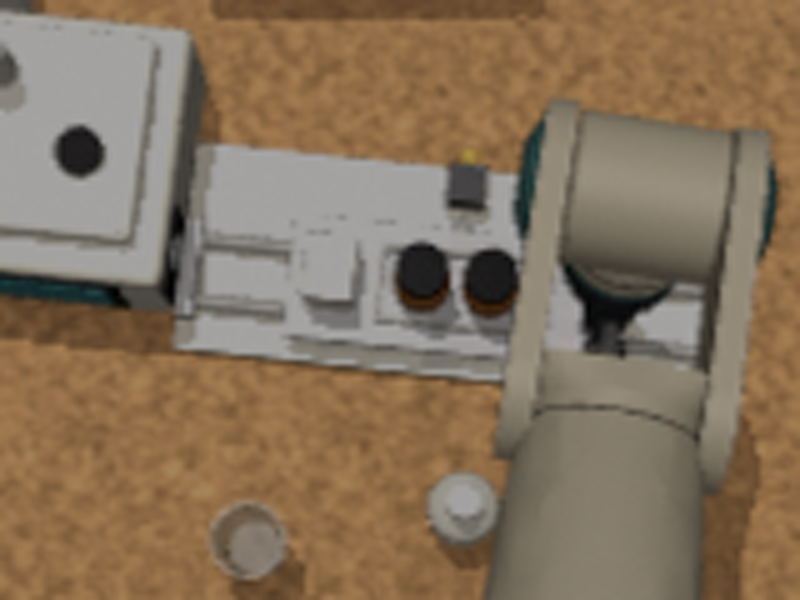

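View pics/w14.png

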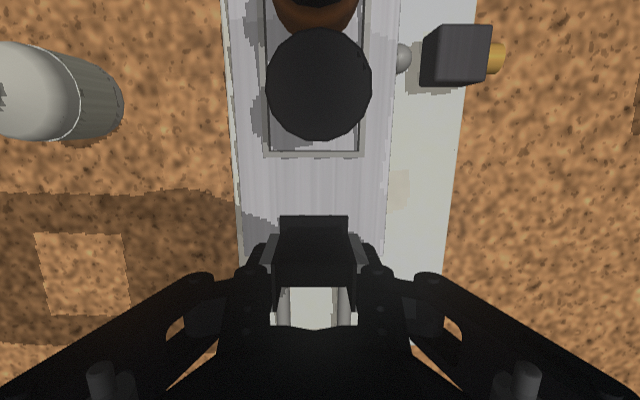

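The ball at (403,58) is now partly tucked into the carriage's side. The jars stand upright in the tray, the carriage is still at y = -0.0640, and the tab is gripped. I hand the job in.

```bash
python3 - <<'E'
from h import *
print(manip.sign_off()); st=manip.get_state();print(st["time"],st["ee_pos"],st["wrist_force"],st["gripper_width"])
E
```

```text
the job is handed in; nothing more can be done
None
the job is handed in; nothing more can be done
```

I put both amber jars upright in the tray and slid the carriage by its tab into the reading notch. I handed the job in at about 20.7 s with the tab still held; sign-off gives no verdict.

- **Jars:** The wrist picture taken after releasing both, before sliding, put them within about 1.5 mm of the tray's middle line. Along the rail they were at about +21 mm and -25 mm (limit 33 mm). The last wrist and top pictures show both still upright in the tray.
- **Notch:** The force along the rail was steady at about -3.9 N while sliding. It swung to +1.6 N as the ball dropped in, about 72 mm along, then the carriage stiffened: 1 mm of command moved it 0.2 mm. I eased the push by 0.5 mm and the hand's position stayed the same. The last wrist picture shows the ball partly inside the carriage's side. I judged the seating from force and this picture, since the detent value itself is not readable.
- **Grip:** The tab is held across its 32 mm width at a 40 N setting, with the opening reading 31.3 mm. At 72 mm of sliding the carriage had not reached the end stop.
- **Other things:** The purple look-alike, beaker and flask look unmoved in the pictures, and the arm touched none of the other items. I did not measure their positions again.
- **Disagreements:** The first estimate of the tray's position, from before I picked up a jar, was about 3 mm off across the rail. The close wrist view corrected it before the first jar was set down. While holding the tab, the arm also carries a steady side load of about 6 N and an upward load of about 7 N from closing the fingers.

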